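# Put the clamping caul back in its rack slot

## Robot

A 6-joint arm with a two-finger parallel gripper is mounted at the origin on the work surface. World frame = base frame: x ahead of the robot, y to its left, z up, the work surface at z = 0. Lengths are in m, angles in rad, forces in N, time in s.
With the tool pointing down it reaches from about 0.325 to 0.925 m from the base axis. Payload 3.1 kg.
Tool frame: the origin (TCP) lies midway between the tips of the shut fingers; the grasp point (between the pads) lies 19 mm behind it (grip_depth is the distance from the TCP to the grasp point, in m); z points along the fingers, y is the line along which they close (so a half turn about z gives the same grasp; the last joint's range is limited). The gripper opens to 85 mm and grips with 20 to 120 N. Pads are 22 mm wide; open, the fingers measure 114 mm over their backs; the gripper's body (76 mm by 85 mm) begins 54 mm behind the grasp point. The pads swing forward as they close: fully open they stand 13 mm farther back than shut.
Start: joints at [-1.36, 0.217, 1.613, -0, 1.311, -0.112], TCP at [0.198, -0.593, 0.231] pointing down, gripper open.
Joint ranges: [-2.75, 2.75], [-0.78, 2.1], [0.31, 2.55], [-1.13, 4.27], [0.13, 2.63], [-2.58, 2.58]. Speed limits (rad/s): [2.79, 2.79, 3.14, 3.14, 3.14, 3.14].

## Interface

Orientations are given as a unit quaternion [w, x, y, z].
In Python, from bench import * gives the robot as it stands. The module is installed in compiled form; this text tells all that it offers.
- The arm moves only by the tool play_rows, never from a script. Its argument "plan" is one flat list of numbers, 4 for each row, row after row: the shift along the tool's x, y, z as a fraction of full scale, then the turn about the tool's z as a fraction of full scale. A call has 1 to 5 rows; each row shifts and turns the commanded pose from where the row before left it, along the tool's axes as they then stand; what a row does not reach is not made up. Full scale, the value 1, is 2 cm for a shift and 45 degrees for a turn. A row lasts 1/8 s, in which the tool goes at most 62.5 mm and 10.7 degrees, less where a joint would pass 70% of its speed; a pose out of reach is approached as far as the arm can. A call with a number of a shift or a turn outside -1 to 1 is refused whole. A call with a gripper value outside its range is refused whole. "fingers" is the closure, from 0 (fully open) to 1 (shut), set as the call begins (left out, the last holds). The fingers move at their own pace and stop on an object; "grip_force" is the grip in N (left out, the last holds). Time passes only in rows, so rows that do not move let the fingers close. It gives the time, the measured TCP pose, the force, the opening and the grip force at its end, in the units of the state.
- observe(): the state, without advancing time (a new reading comes with each control period).
- camera(name): name is "scene" or "top" or "wrist"; returns the picture (480x640x3 uint8, red, green, blue); there is no depth.
- camera_info(name): a dict with "vertical_fov" (degrees; the focal length in pixels is half the picture's height over the tangent of half this angle, whatever the lens; pixels are square), "cx", "cy" (the principal point, pixels), "camera_from_world" (4x4, takes a point from world to camera coordinates). Camera axes: x right, y down, z forward; pixel columns grow to the right and rows downward; lengths in m; the calibration is good to about 2 mm. The wrist camera is an equidistant fisheye: a pixel r from the principal point sees the ray r / f radians off the axis. A picture is of the moment at which its call begins: read the wrist's pose just before it. camera_info takes no time and is no camera call; for the wrist camera it gives the pose at the moment of the call.
- sign_off(): hands the job in; it is judged then, once.
The state is a dict: "time": time; "q": joint angles; "dq": joint speeds; "tau": joint torques, N m; "ee_pos": TCP position; "tool_rot": TCP orientation; "wrist_force": force on the tool from outside, world axes, zero at the start; "wrist_torque": the same for the moment, N m; "finger_gap": finger opening in m; "finger_force": force on a finger pad.
Only numpy, scipy, OpenCV 4.12 (cv2) and the standard library are available. Lean on these libraries where they do the work, as an engineer would, in place of code of your own. Each camera call takes 0.05 s, during which the arm holds its last target. There are 200 camera calls.

## Task

Put away the clamping caul, the dark wooden pad with a cork face that stands on its edge on the bench: slide it down into the one slot of the three-slot rack whose width matches its thickness, not the slot where it would stand loose. It should end resting on the slot's floor, upright and about centred along the slot's length, and let go.

Things in the scene. Friction and masses are not known exactly. Their poses are not given: they have to be found in the camera images.
- caul: Loose flat clamping caul of dark walnut with a 4 mm cork layer on its +y face, standing on its long edge: 90 mm long (x), 22 mm thick over all (y, cork included), 85 mm tall, about 0.12 kg. Take it across the 22 mm thickness, by the top 30 mm. Origin: centre of its underside; z up.
- holder_narrow: Fixed light-wood block on the rack, one of three side by side in any order, alike outside: 120 mm long (x), 76 across (y), 48 tall. A slot runs the length of its top along x, lined dark, ends open, 12 mm wide: too narrow for the caul. Slot floor 6 mm above the block's underside; walls upright to 38 mm, then flared 8 mm a side up to 48. Origin: centre of its underside, 8 mm above the bench; z up.
- holder_middle: Fixed light-wood block on the rack, one of three side by side in any order, alike outside: 120 mm long (x), 76 across (y), 48 tall. A slot runs the length of its top along x, lined dark, ends open, 27 mm wide: fits the 22 mm caul with 5 to spare. Slot floor 6 mm above the block's underside; walls upright to 38 mm, then flared 8 mm a side up to 48. Origin: centre of its underside, 8 mm above the bench; z up.
- holder_wide: Fixed light-wood block on the rack, one of three side by side in any order, alike outside: 120 mm long (x), 76 across (y), 48 tall. A slot runs the length of its top along x, lined dark, ends open, 44 mm wide: too loose for the caul. Slot floor 6 mm above the block's underside; walls upright to 38 mm, then flared 8 mm a side up to 48. Origin: centre of its underside, 8 mm above the bench; z up.

How it is judged:
At the end, for the whole second after the job is handed in: The caul stands at rest and released in the middle-width (27 mm) slot: its underside within 7 mm of the slot floor, upright within 12 degrees, lined up with the slot within 14 degrees, centred along the slot within 25 mm and across it within 10 mm (x of caul in the frame of holder_middle between -0.025 and 0.025 m and y of caul in the frame of holder_middle between -0.01 and 0.01 m and z of caul in the frame of holder_middle below 0.013 m and angle between caul's own z axis and vertical below 0.21 rad and angle between the y axis of caul and the y axis of holder_middle, either way round below 0.25 rad and linear speed of caul below 0.02 m/s); the robot touches nothing.
It also fails if it takes over 35 s, if anything falls off the work surface, if the arm or the gripper's body presses on something with over 40 N, if the wrist force passes 120 N, or if a joint passes its speed limit or range.

## Working session

There is one attempt and no reset: what is moved stays moved. The work goes in short steps, Python scripts to look and compute and a tool call to move; the robot and the scene stay as the last step left them, time stands still between calls to the robot, and variables do not carry over. Pictures are saved under pics/ and viewed, at most 10 in all, crops included, and the job is handed in when it is done.

Besides the shell and the picture viewer there is one more tool, called after ">>>" as name(argument=value, ...) on one line, values as JSON. play_rows: Moves the arm, as the interface text tells. Shift numbers are shares of 2 cm and turn numbers shares of 45 degrees, none past 1 either way. Its arguments: {"type":"object","properties":{"plan":{"type":"array"},"fingers":{"type":"number"},"grip_force":{"type":"number"}},"required":["plan"]}

```bash
mkdir -p pics; cat > h.py <<'E'
from bench import *
import numpy as np, cv2
def save(n,f):
    im=camera(n); cv2.imwrite('pics/'+f,im[:,:,::-1]); return im
def ray(n,u,v,info=None):
    i=info or camera_info(n); f=240/np.tan(np.radians(i['vertical_fov'])/2)
    d=np.array([u-i['cx'],v-i['cy']],float)
    if n=='wrist':
        r=np.hypot(*d); t=r/f; c=np.array([*(d/max(r,1e-9)*np.sin(t)),np.cos(t)])
    else: c=np.array([d[0]/f,d[1]/f,1])
    M=np.array(i['camera_from_world']); R=M[:3,:3]
    return -R.T@M[:3,3], R.T@c
def onz(n,u,v,z,info=None):
    o,d=ray(n,u,v,info); return o+d*(z-o[2])/d[2]
E
python3 - <<'E'
from h import *
save('top','top0.png');save('scene','scene0.png')
for n in('top','scene'):
    i=camera_info(n);M=np.array(i['camera_from_world']);print(n,i['vertical_fov'],(-M[:3,:3].T@M[:3,3]).round(3))
s=observe();print(s['time'],s['ee_pos'],s['tool_rot'])
E
```

```text
top 47.25004142255026 [ 0.396 -0.008  0.951]
scene 56.03574581623156 [0.932 0.273 0.684]
0.1 [ 0.19810412 -0.59197334  0.23006336] [-1.12910804e-03  9.87003611e-01  1.60694099e-01 -6.17191353e-05]
```

View pics/top0.png

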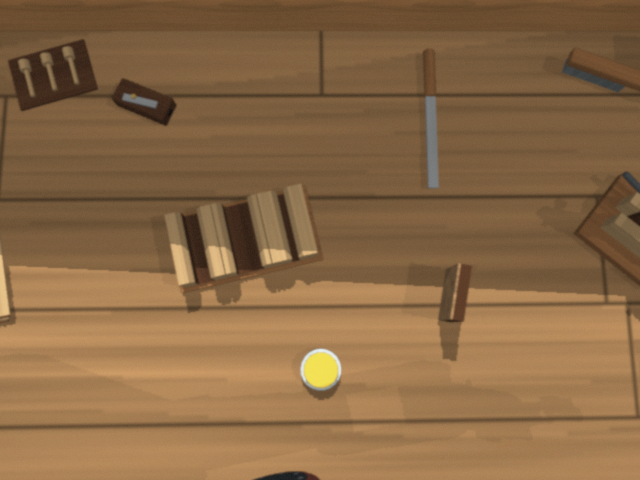

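View pics/scene0.png

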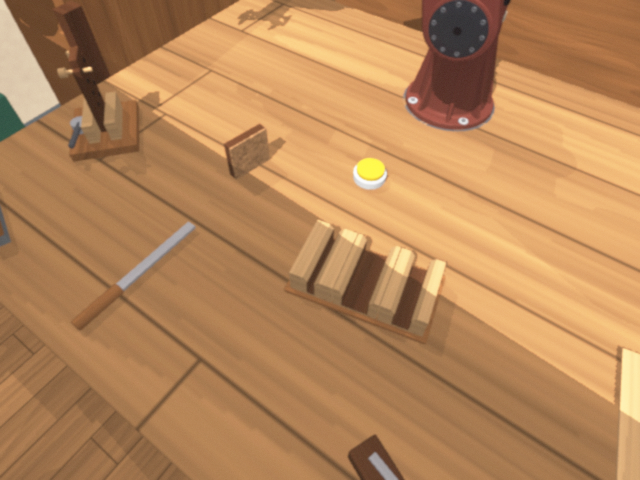

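The top view shows the rack at about (242,237) with slots near columns 197, 243 and 287. The caul is at about (456,292), cork on its left side (+y side). The centre slot is clearly the wide one. I'll enlarge to tell the outer two apart.

```bash
python3 - <<'E'
from h import *
t=cv2.imread('pics/top0.png')
a=cv2.resize(t[175:300,155:330],None,fx=4.5,fy=4.5,interpolation=cv2.INTER_CUBIC)[:,:500*2]
cv2.imwrite('pics/rack.png',a[:560,:788])
c=cv2.resize(t[255:330,430:480],None,fx=7,fy=7,interpolation=cv2.INTER_CUBIC)
cv2.imwrite('pics/caul.png',c)
E
```

```text
(no output)
```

View pics/rack.png

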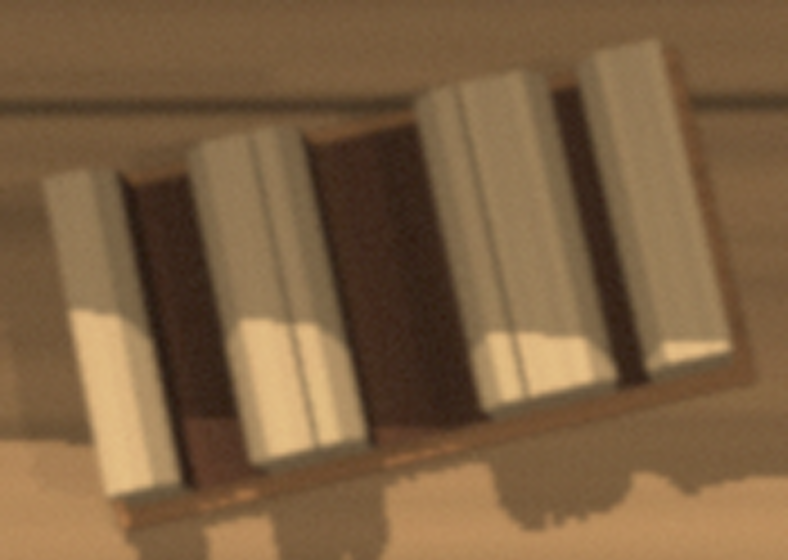

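View pics/caul.png

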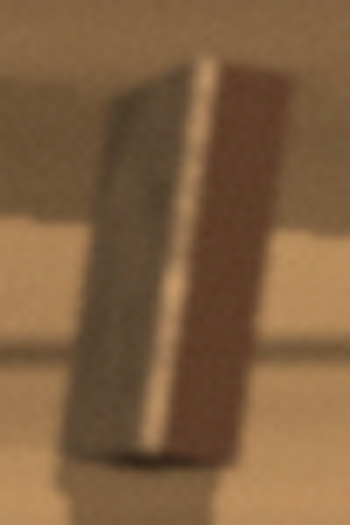

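The left slot is the middle-width one, as the right is clearly the 12 mm slot. In the rack crop, the left block's top corners are (45,180), (252,130), (315,448) and (110,497). In the caul crop, the top-face corners are (197,55), (290,75), (237,465) and (140,455).

```bash
python3 - <<'E'
from h import *
def P(L,k,o,z):
    return np.array([onz('top',(u+.5)/k+o[0]-.5,(v+.5)/k+o[1]-.5,z) for u,v in L])
def rep(n,p):
    # order: far-left, far-right, near-right, near-left ; far=+x
    ax=(p[0]+p[1]-p[2]-p[3])/2; 
    print(n,'c',p.mean(0).round(4),'yaw',np.degrees(np.arctan2(ax[1],ax[0])).round(1),'len',np.linalg.norm(ax).round(4),'wid',[np.linalg.norm(p[0]-p[1]).round(4),np.linalg.norm(p[3]-p[2]).round(4)])
rep('mid',P([(45,180),(252,130),(315,448),(110,497)],4.5,(155,175),.056))
rep('caul',P([(197,55),(290,75),(237,465),(140,455)],7,(430,255),.085))
s=observe();w,x,y,z=s['tool_rot'];from scipy.spatial.transform import Rotation as R
print(R.from_quat([x,y,z,w]).as_matrix().round(3),s['ee_pos'])
E
```

```text
mid c [0.5371 0.1831 0.056 ] yaw 12.5 len 0.1204 wid [np.float64(0.0776), np.float64(0.0753)]
caul c [ 0.4524 -0.2439  0.085 ] yaw -10.8 len 0.0907 wid [np.float64(0.0216), np.float64(0.0219)]
[[ 0.948  0.317 -0.   ]
 [ 0.317 -0.948  0.002]
 [ 0.    -0.002 -1.   ]] [ 0.19810412 -0.59197334  0.23006336]
```

>>> play_rows(plan=[1, -1, 0, 0.217, 1, -1, 0, 0.217, 1, -1, 0, 0.217, 1, -1, 0, 0, 1, -1, 0, 0], fingers=0, grip_force=40)

```text
time: 0.72
ee_pos: [0.2952, -0.4922, 0.2307]
tool_rot: [-0.0, 0.996, -0.094, -0.0]
wrist_force: [0.3, 0.6, -0.1]
finger_gap: 0.0856
finger_force: 0.0
```

```bash
cat > d.py <<'E'
from h import *; import sys
from scipy.spatial.transform import Rotation as R
def d(t,yaw):
    s=observe();w,x,y,z=s['tool_rot'];m=R.from_quat([x,y,z,w]).as_matrix()
    print('t',s['time'],'pos',s['ee_pos'].round(4) if hasattr(s['ee_pos'],'round') else s['ee_pos'],'rows xyz',(m.T@(np.array(t)-s['ee_pos'])/.02).round(2),'turn',round((np.degrees(np.arctan2(m[1,0],m[0,0]))-yaw)/45,3),'gap',s['finger_gap'],'F',np.round(s['wrist_force'],1))
a=list(map(float,sys.argv[1:])); d(a[:3],a[3])
E
python3 d.py .4524 -.2439 .2 -10.8
```

```text
t 0.725 pos [ 0.2952 -0.4922  0.2307] rows xyz [  5.39 -13.66   1.54] turn -0.0 gap 0.08555369173021671 F [ 0.3  0.6 -0.1]
```

>>> play_rows(plan=[1, -1, 0, 0, 1, -1, 0, 0, 1, -1, 0, 0, 1, -1, 0, 0, 1, -1, 0, 0])

```text
time: 1.35
ee_pos: [0.4122, -0.4127, 0.2306]
tool_rot: [-0.0, 0.996, -0.094, -0.0]
wrist_force: [-0.7, -0.5, -0.1]
finger_gap: 0.0856
finger_force: 0.0
```

>>> play_rows(plan=[0, -1, 0, 0, 0, -1, 0, 0, 0, -1, 0, 0, 0, -1, 0, 0, 0, -1, 0, 0])

```text
time: 1.98
ee_pos: [0.4305, -0.3142, 0.2314]
tool_rot: [0.0, 0.996, -0.094, 0.0]
wrist_force: [-0.0, 0.5, -0.2]
finger_gap: 0.085
finger_force: 0.0
```

>>> play_rows(plan=[0, -1, 0, 0, 0, -1, 0, 0, 0, -1, 0, 0, 0, 0, 0, 0])

```text
time: 2.48
ee_pos: [0.442, -0.255, 0.2312]
tool_rot: [-0.0, 0.996, -0.093, -0.0]
wrist_force: [0.5, -0.6, 1.1]
finger_gap: 0.0852
finger_force: 0.0
```

```bash
python3 d.py .4524 -.2439 .2 -10.8; python3 -c "
from h import *
i=camera_info('wrist');save('wrist','w1.png');np.save('w1.npy',i,allow_pickle=True)"
```

```text
t 2.475 pos [ 0.442  -0.255   0.2312] rows xyz [ 0.41 -0.64  1.56] turn 0.003 gap 0.08524846516264531 F [ 0.5 -0.6  1.1]
```

View pics/w1.png

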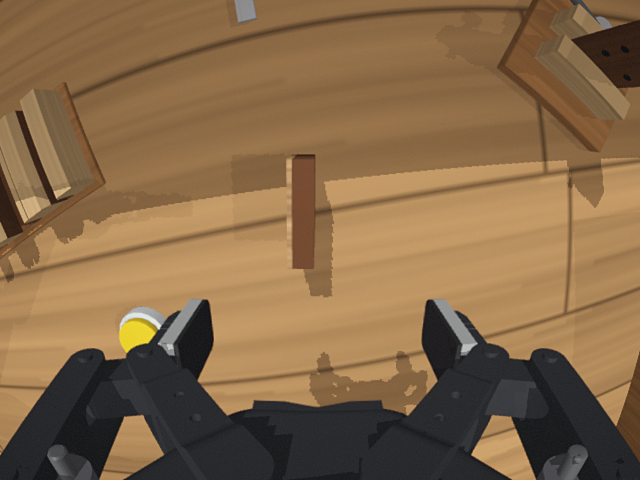

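The wrist view shows the caul's top at about (286–315, 155) to (292–313, 268), between the fingers and upright in the picture, so it is lined up.

```bash
python3 - <<'E'
from h import *
i=np.load('w1.npy',allow_pickle=True).item()
p=np.array([onz('wrist',u,v,.085,i) for u,v in [(287,155),(315,155),(313.5,268),(291.5,268)]])
ax=(p[0]+p[1]-p[2]-p[3])/2
print(p.mean(0),np.degrees(np.arctan2(ax[1],ax[0])),np.linalg.norm(ax),np.linalg.norm(p[0]-p[1]),np.linalg.norm(p[3]-p[2]))
E
```

```text
[ 0.45501496 -0.24559     0.085     ] -10.444130004453083 0.09190171496735566 0.02154399326193781 0.01815017137442469
```

>>> play_rows(plan=[0.47, -0.6, 1, 0, 0, 0, 1, 0, 0, 0, 1, 0, 0, 0, 1, 0, 0, 0, 0, 0])

```text
time: 3.15
ee_pos: [0.4518, -0.2462, 0.1494]
tool_rot: [-0.001, 0.996, -0.094, -0.002]
wrist_force: [1.0, 0.3, 0.7]
finger_gap: 0.0856
finger_force: 0.0
```

```bash
python3 d.py .4535 -.245 .052 -10.8
```

```text
t 3.15 pos [ 0.4518 -0.2462  0.1494] rows xyz [ 0.09 -0.07  4.87] turn -0.001 gap 0.08562607768574315 F [1.  0.3 0.7]
```

>>> play_rows(plan=[0.09, -0.07, 1, 0, 0, 0, 1, 0, 0, 0, 1, 0, 0, 0, 1, 0, 0, 0, 0.85, 0])

```text
time: 3.78
ee_pos: [0.456, -0.2464, 0.0546]
tool_rot: [0.001, 0.996, -0.094, 0.001]
wrist_force: [-1.2, -0.5, 0.6]
finger_gap: 0.0854
finger_force: 0.0
```

>>> play_rows(plan=[0, 0, 0, 0, 0, 0, 0, 0, 0, 0, 0, 0, 0, 0, 0, 0, 0, 0, 0, 0], fingers=1, grip_force=40)

```text
time: 4.4
ee_pos: [0.4559, -0.2459, 0.0552]
tool_rot: [0.0, 0.996, -0.094, 0.001]
wrist_force: [-0.5, -0.2, 2.6]
finger_gap: 0.0211
finger_force: 46.3
```

>>> play_rows(plan=[0, 0, 0, 0, 0, 0, 0, 0, 0, 0, 0, 0, 0, 0, 0, 0])

```text
time: 4.9
ee_pos: [0.4559, -0.2459, 0.0552]
tool_rot: [0.0, 0.996, -0.094, 0.001]
wrist_force: [-0.5, -0.2, 4.9]
finger_gap: 0.0214
finger_force: 46.7
```

```bash
python3 d.py .5371 .1831 .2 12.5
```

```text
t 4.9 pos [ 0.4559 -0.2459  0.0552] rows xyz [-2.000e-02 -2.183e+01 -7.250e+00] turn -0.518 gap 0.021401286528468226 F [-0.5 -0.2  4.9]
```

>>> play_rows(plan=[0, 0, -1, 0, 0, 0, -1, 0, 0, 0, -1, 0, 0, 0, -1, 0, 0, 0, -1, 0])

```text
time: 5.52
ee_pos: [0.4544, -0.2449, 0.1538]
tool_rot: [-0.0, 0.996, -0.094, -0.001]
wrist_force: [0.1, -0.5, -0.5]
finger_gap: 0.0214
finger_force: 45.9
```

>>> play_rows(plan=[0, -1, 0, -0.173, 0, -1, 0, -0.173, 0, -1, 0, -0.172, 0, -1, 0, 0, 0, -1, 0, 0])

```text
time: 6.15
ee_pos: [0.4489, -0.1457, 0.1537]
tool_rot: [-0.0, 0.994, 0.108, -0.001]
wrist_force: [-0.2, -0.5, -1.3]
finger_gap: 0.0214
finger_force: 45.9
```

>>> play_rows(plan=[0, -1, 0, 0, 0, -1, 0, 0, 0, -1, 0, 0, 0, -1, 0, 0, 0, -1, 0, 0])

```text
time: 6.78
ee_pos: [0.4278, -0.0479, 0.1544]
tool_rot: [0.0, 0.994, 0.109, 0.0]
wrist_force: [0.6, -1.0, -1.1]
finger_gap: 0.0209
finger_force: 45.9
```

```bash
python3 d.py .5371 .1831 .155 12.5
```

```text
t 6.775 pos [ 0.4278 -0.0479  0.1544] rows xyz [  7.84 -10.09  -0.03] turn 0.0 gap 0.02088687236850177 F [ 0.6 -1.  -1.1]
```

>>> play_rows(plan=[1, -1, 0, 0, 1, -1, 0, 0, 1, -1, 0, 0, 1, -1, 0, 0, 1, -1, 0, 0])

```text
time: 7.4
ee_pos: [0.5042, 0.0716, 0.1544]
tool_rot: [0.0, 0.994, 0.109, 0.0]
wrist_force: [-0.3, -0.2, 0.7]
finger_gap: 0.0217
finger_force: 45.9
```

>>> play_rows(plan=[1, -1, 0, 0, 1, -1, 0, 0, 0.8, -1, 0, 0, 0, -1, 0, 0, 0, -1, 0, 0])

```text
time: 8.02
ee_pos: [0.5358, 0.181, 0.154]
tool_rot: [0.0, 0.994, 0.109, -0.001]
wrist_force: [0.1, 0.4, -1.5]
finger_gap: 0.0213
finger_force: 45.9
```

>>> play_rows(plan=[0, 0, 0, 0, 0, 0, 0, 0])

```text
time: 8.28
ee_pos: [0.5366, 0.1795, 0.1543]
tool_rot: [0.0, 0.994, 0.109, -0.0]
wrist_force: [0.1, 0.1, -1.4]
finger_gap: 0.0216
finger_force: 45.8
```

```bash
python3 d.py .5371 .1831 .155 12.5; python3 -c "
from h import *
i=camera_info('wrist');save('wrist','w2.png');np.save('w2.npy',i,allow_pickle=True)"
```

```text
t 8.275 pos [0.5366 0.1795 0.1543] rows xyz [ 0.06 -0.17 -0.04] turn 0.001 gap 0.02159016073884562 F [ 0.1  0.1 -1.4]
```

View pics/w2.png

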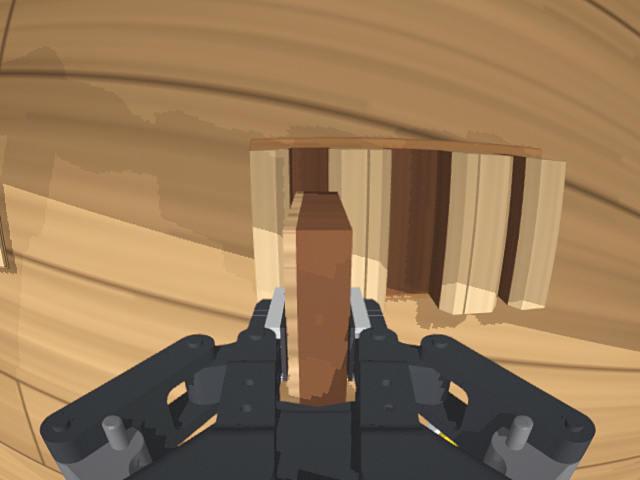

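The wrist view shows the caul above the left slot (slot far end at columns 290–329, row 149), with the caul's lower far edge at columns 294–338, row 193. I'll check the lateral alignment numerically.

```bash
python3 - <<'E'
from h import *
i=np.load('w2.npy',allow_pickle=True).item()
c,s=np.cos(np.radians(12.5)),np.sin(np.radians(12.5))
tcp=np.array([.5366,.1795])
im=cv2.imread('pics/w2.png')
print('gray row165',[(u,int(im[163:168,u].mean())) for u in range(244,400,3)])
for n,u,v,z in [('outerL',250,150,.056),('seam',369,149,.056),('slotL@.046',290,150,.046),('slotR@.046',329,150,.046),('slotL@.014',290,150,.014),('slotR@.014',329,150,.014),('caulL',294,193,.099),('caulR',338,193,.099),('caulTL',284,230,.139),('caulTR',351,230,.139)]:
    p=onz('wrist',u,v,z,i)[:2]-tcp
    print(n,'along',(p@[c,s]).round(4),'left',(p@[-s,c]).round(4))
E
```

```text
gray row165 [(244, 121), (247, 120), (250, 145), (253, 148), (256, 147), (259, 148), (262, 149), (265, 150), (268, 148), (271, 148), (274, 153), (277, 122), (280, 123), (283, 128), (286, 139), (289, 80), (292, 65), (295, 70), (298, 68), (301, 66), (304, 66), (307, 67), (310, 66), (313, 64), (316, 63), (319, 61), (322, 65), (325, 64), (328, 102), (331, 141), (334, 142), (337, 139), (340, 139), (343, 163), (346, 159), (349, 159), (352, 160), (355, 162), (358, 161), (361, 159), (364, 162), (367, 136), (370, 148), (373, 159), (376, 159), (379, 159), (382, 143), (385, 137), (388, 139), (391, 106), (394, 72), (397, 71)]
outerL along 0.0628 left 0.0427
seam along 0.0632 left -0.034
slotL@.046 along 0.0619 left 0.0174
slotR@.046 along 0.0619 left -0.0086
slotL@.014 along 0.0608 left 0.0197
slotR@.014 along 0.0608 left -0.0096
caulL along 0.0407 left 0.0117
caulR along 0.0407 left -0.0118
caulTL along 0.0305 left 0.0139
caulTR along 0.0305 left -0.0153
```

>>> play_rows(plan=[0.25, -0.2, 0, 0, 0, 0, 0, 0, 0, 0, 0.8, 0, 0, 0, 0.6, 0, 0, 0, 0.4, 0])

```text
time: 8.95
ee_pos: [0.5399, 0.1845, 0.1163]
tool_rot: [0.0, 0.994, 0.109, -0.001]
wrist_force: [0.5, 0.3, -1.5]
finger_gap: 0.0213
finger_force: 45.8
```

```bash
python3 d.py .5407 .1838 .07 12.5
```

```text
t 8.95 pos [0.5399 0.1845 0.1163] rows xyz [0.04 0.04 2.31] turn 0.0 gap 0.02132670902614508 F [ 0.5  0.3 -1.5]
```

>>> play_rows(plan=[0, 0, 0.4, 0, 0, 0, 0.4, 0, 0, 0, 0.4, 0, 0, 0, 0, 0])

```text
time: 9.45
ee_pos: [0.5403, 0.1847, 0.0934]
tool_rot: [0.0, 0.994, 0.109, -0.001]
wrist_force: [0.2, 0.1, -0.6]
finger_gap: 0.0211
finger_force: 45.8
```

Free of contact and inside the upright walls, so I continue down.

>>> play_rows(plan=[0, 0, 0.4, 0, 0, 0, 0.4, 0, 0, 0, 0.2, 0, 0, 0, 0.1, 0, 0, 0, 0, 0])

```text
time: 10.07
ee_pos: [0.541, 0.1848, 0.0722]
tool_rot: [-0.0, 0.994, 0.109, -0.0]
wrist_force: [0.1, 0.3, -0.2]
finger_gap: 0.0217
finger_force: 45.8
```

>>> play_rows(plan=[0, 0, 0.1, 0, 0, 0, 0.05, 0, 0, 0, 0, 0])

```text
time: 10.45
ee_pos: [0.5411, 0.1848, 0.0693]
tool_rot: [-0.0, 0.994, 0.109, 0.0]
wrist_force: [-0.3, 0.9, -0.7]
finger_gap: 0.0211
finger_force: 45.9
```

>>> play_rows(plan=[0, 0, 0, 0, 0, 0, 0, 0, 0, 0, 0, 0, 0, 0, 0, 0, 0, 0, 0, 0], fingers=0)

```text
time: 11.08
ee_pos: [0.5411, 0.1848, 0.0693]
tool_rot: [-0.0, 0.994, 0.109, 0.0]
wrist_force: [-0.0, 0.4, -0.0]
finger_gap: 0.0853
finger_force: 0.0
```

>>> play_rows(plan=[0, 0, -0.5, 0, 0, 0, -1, 0, 0, 0, -1, 0, 0, 0, -1, 0, 0, 0, -1, 0])

```text
time: 11.7
ee_pos: [0.5414, 0.1849, 0.1615]
tool_rot: [-0.0, 0.994, 0.109, 0.001]
wrist_force: [0.1, 0.3, -0.3]
finger_gap: 0.0856
finger_force: 0.0
```

>>> play_rows(plan=[0, 0, -1, 0, 0, 0, -1, 0, 0, 0, 0, 0])

```text
time: 12.08
ee_pos: [0.5427, 0.1851, 0.202]
tool_rot: [-0.0, 0.994, 0.109, 0.002]
wrist_force: [-0.2, -0.8, 0.2]
finger_gap: 0.0852
finger_force: 0.0
```

```bash
python3 -c "
from h import *
i=camera_info('wrist');save('wrist','w3.png');np.save('w3.npy',i,allow_pickle=True)
s=save('scene','s3.png')"
```

```text
(no output)
```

View pics/w3.png

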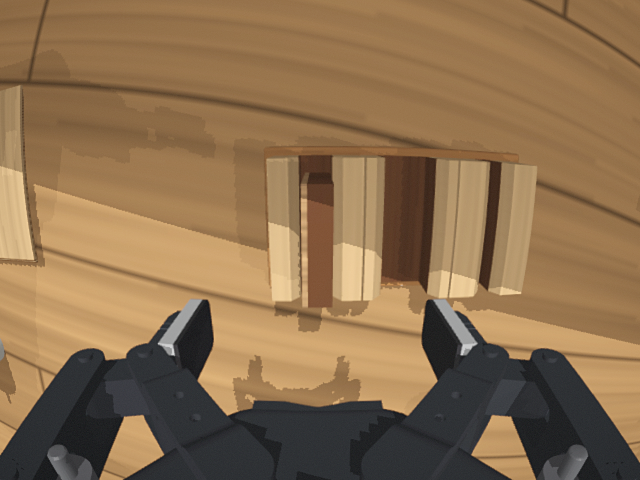

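View pics/s3.png

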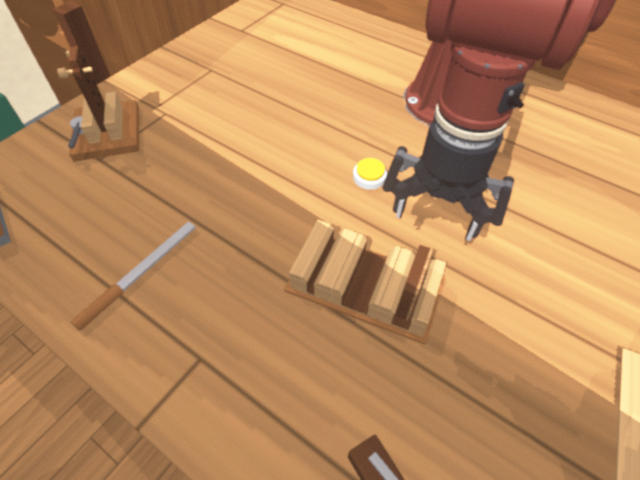

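The caul stands in the left (27 mm) slot, top at about (301–333, 173) to (308–331, 307) in the wrist view. I'll check its position along the slot.

```bash
python3 - <<'E'
from h import *
i=np.load('w3.npy',allow_pickle=True).item()
a=np.radians(12.5);A=np.array([np.cos(a),np.sin(a)]);B=np.array([-A[1],A[0]])
def q(L,z): return np.array([[ (onz('wrist',u,v,z,i)[:2])@A,(onz('wrist',u,v,z,i)[:2])@B] for u,v in L])
blk=q([(267,158),(366,157),(364,300),(273,300)],.056)
for z in(.099,.104):
    c=q([(302,182),(333,182),(331,307),(303,307)],z); print(z,(c.mean(0)-blk.mean(0)).round(4),(c[0]-c[3]).round(4),(c[0]-c[1]).round(4))
print((blk[0]-blk[3]).round(4),(blk[0]-blk[1]).round(4))
E
```

```text
0.099 [0.     0.0003] [ 0.0904 -0.0003] [-0.      0.0205]
0.104 [0.0015 0.0003] [ 0.0886 -0.0003] [-0.      0.0201]
[0.119  0.0011] [-0.0008  0.0765]
```

Centred within a millimetre or two, length matching at floor height (z top 0.099), arm clear. Handing in.

```bash
python3 -c "
from bench import *
print(sign_off())"
```

```text
the job is handed in; nothing more can be done
None
```

The caul is in the 27 mm (left) slot, resting on its floor, released and centred to within about 2 mm by the last wrist picture; I handed the job in at about 12 s, and the hand-in returned no verdict.

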